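# Close the dosage pot: tighten the last clutch knob until it clicks

## Task

The lid of the steel dosage pot still has one swing bolt leaning open. Swing that bolt upright, fully home in its slot in the lid, then screw its orange clutch knob down clockwise, regripping as often as it takes, and stop as soon as the clutch clicks once: not a second click. Work gently, without crushing the knob or forcing the bolt, let go, and leave the bottle, cork and spanner where they are.

Things in the scene. Friction and masses are not known exactly. Their poses are not given: they have to be found in the camera images.
- pot: Stainless pressure pot, 186 mm across, fixed to the bench; origin at the centre of its underside, z up; -x points to its one open swing bolt. Lid dome to 151 mm high, handle over the middle to 181 mm, gauge on the +x half to 223 mm. Three swing bolts stand 108 mm from the centre, 120 degrees apart; the other two are already tight and look alike.
- pin (a point): Hinge pin of the open swing bolt, 108 mm from the pot's centre, 105 mm above the bench. The bolt swings about it in the vertical plane through the pot's centre; 10 mm shank, 14 mm slot in the lid's lug. The lug's top is 146 mm high and it reaches out to 126 mm from the pot's centre.
- bolt (a joint): Lean of the open swing bolt, rad: 0 upright and fully home in its slot (a firm stop), growing as it leans outwards, away from the pot. It starts leaning 0.4 to 0.7. A stiff pin: the bolt stays where it is left and takes about 3 N at the knob, pushed along its arc, to swing; a level push high on the outer side of a far-leaning knob can jam, so rise with the arc.
- knob: Orange ribbed clutch knob, 41 mm across, 34 mm tall; origin under its centre. Clockwise from above tightens. It runs down at 0.14 N m until the collar meets the lid, 0.5 to 2.3 rad from the start, each time different and not to be seen (it hardly sinks); then torque climbs to 0.44 N m and falls away as the clutch slips: the click. 20 to 35 N a finger holds it; 50 N a finger is too much.
- knob_top (a point): Centre of the top face of the clutch knob on the open bolt, on the bolt's axis, 94 mm from the pin. z runs up along the bolt, x along the white line on the knob. Below it: the knob's 34 mm, then a steel collar 26 mm across and 14 mm tall, then its 48 mm flange, 5 mm thick.
- collar (a point): Centre of the top of the collar's flange, on the axis; x points to the red mark on it. Mark and white line agree until the clutch slips; one click carries the knob 0.45 rad (26 degrees) clockwise past the collar. Torque peaks at about 0.12 rad of slip (read with the hand stopped, some 0.3 N m above running) and has gone by 0.25; a second click builds from 0.45 and goes over at 0.67.
- bottle: Full-size dark green sparkling-wine bottle standing beside the pot, 88 mm across, 300 mm tall; origin under its centre. Bystander.
- cork: Straight cork standing on end, 30 mm across, 48 mm tall; origin under its centre. Bystander.
- spanner: Small steel spanner lying flat, 160 mm long along its x; origin under its middle. Bystander.

How it is judged:
By the outcome, as a careful person would: the job done as asked, in the order asked, and still so for the second after the job is handed in, with the robot touching nothing.
It also fails if it takes over 72 s, if anything falls off the work surface, if the arm or the gripper's body presses on something with over 40 N, if the wrist force passes 120 N, or if a joint passes its speed limit or range.

## Robot

A 7-joint arm with a two-finger parallel gripper is mounted at the origin on the work surface. World frame = base frame: x ahead of the robot, y to its left, z up, the work surface at z = 0. Lengths are in mm, angles in degrees, forces in N, time in s.
With the tool pointing down it reaches from about 375 to 925 mm from the base axis. Payload 3.1 kg.
Tool frame: the origin (TCP) lies between the finger pads; the fingertips stand 11 mm ahead of it and the grasp point (between the pads) lies 8 mm behind it; x points along the fingers, y is the direction in which the jaws open and shut, and the axes are right-handed (so a half turn about x gives the same grasp; the last joint's range is limited). The gripper opens to 85 mm and grips with 20 to 120 N. Pads are 22 mm wide; open, the fingers measure 114 mm over their backs; the gripper's body (76 mm by 85 mm) begins 54 mm behind the grasp point. The pads swing forward as they close: fully open they stand 13 mm farther back than shut.
Start: joints at [69.339, 21.939, 2.515, 91.553, -1.026, 66.532, -2.859], TCP at [168.88, -627.68, 242.269] pointing down, gripper open.
Joint ranges: [-149.38, 149.38], [-23.57, 123.04], [-84.95, 90], [0, 143.3], [-89.99, 269.99], [3.08, 112.72], [-163.45, 163.45]. Speed limits (degrees/s): [159.86, 159.86, 180, 180, 180, 180, 180].

## Interface

Orientations are given as [roll, pitch, yaw] about the fixed x, y, z axes, in that order (R = Rz(yaw) Ry(pitch) Rx(roll)).
In Python, from cell import bot gives the robot as it stands.
- The arm moves only by the tool arm_command, never from a script. Its arguments are lists of equal length, an entry for each row: "delta_rot": the turn, a rotation vector about the world's x, y, z in rad, a list of three; "translation": the shift along the world's x, y, z in cm, a list of three; "grip": the opening, from 0 (shut) to 1 (fully open). A call has 1 to 12 rows; each row is the pose to reach, as a shift and turn from the pose measured when the call began; what a row does not reach only later rows make up. A row lasts 1/12 s, in which the tool goes at most 41.7 mm and 7.16 degrees, less where a joint would pass 70% of its speed; a pose out of reach is approached as far as the arm can. A call with a gripper value outside its range is refused whole. The fingers move at their own pace and stop on an object; "newtons" is the grip in N (left out, the last holds). Time passes only in rows, so rows that repeat a pose let the fingers close. It gives the time, the measured TCP pose, the force and the opening at its end, in the units of the state.
- bot.get_state(): the state, without advancing time (a new reading comes with each control period).
- bot.camera(name): name is "scene" or "side" or "wrist"; returns the picture (480x640x3 uint8, blue, green, red); there is no depth.
- bot.camera_info(name): a dict with "fov_y" (degrees; the focal length in pixels is half the picture's height over the tangent of half this angle, whatever the lens; pixels are square), "cx", "cy" (the principal point, pixels), "rvec" (rotation vector, rad) and "tvec" (3), from world to camera coordinates, as OpenCV has them; the wrist camera has in their place "T_tool_cam" (4x4, takes a point from camera to tool coordinates, whose origin is the TCP and whose axes are the tool frame's). Camera axes: x right, y down, z forward; pixel columns grow to the right and rows downward; lengths in mm; the calibration is good to about 2 mm. A picture is of the moment at which its call begins: read the wrist's pose just before it. camera_info takes no time and is no camera call.
- bot.finish_job(): hands the job in, once; it reports no verdict.
The state is a dict: "clock": time; "joint_positions": joint angles; "joint_velocities": joint speeds; "effort": joint torques, N m; "position": TCP position; "tool_rot": TCP orientation; "force": force on the tool from outside, world axes, zero at the start; "moment": the same for the moment, N m; "finger_gap": finger opening in mm.
Only numpy, scipy, OpenCV 4.12 (cv2) and the standard library are available. Lean on these libraries where they do the work, as an engineer would, in place of code of your own. Each camera call takes 0.05 s, during which the arm holds its last target. There are 200 camera calls.

## Working session

There is one attempt and no reset: what is moved stays moved. The work goes in short steps, Python scripts to look and compute and a tool call to move; the robot and the scene stay as the last step left them, time stands still between calls to the robot, and variables do not carry over. Pictures are saved under pics/ and viewed, about 8 in all and at most 12, crops included, and the job is handed in when it is done.

Besides the shell and the picture viewer there is one more tool, called after "Emit:" by a JSON object that holds its "method" and its "body", one argument or row to a line. arm_command: Moves the arm, as the interface text tells. Its arguments: {"type":"object","properties":{"delta_rot":{"type":"array"},"translation":{"type":"array"},"grip":{"type":"array"},"newtons":{"type":"number"}},"required":["delta_rot","translation","grip"]}

```bash
ls; mkdir -p pics
cat > h.py <<'E'
import numpy as np, cv2
from cell import bot
from scipy.spatial.transform import Rotation as R
def K(i):
    f=240/np.tan(np.radians(i['fov_y'])/2); return np.array([[f,0,i['cx']],[0,f,i['cy']],[0,0,1.]])
def cam(name,st=None):
    i=bot.camera_info(name)
    if name!='wrist':
        Rm=cv2.Rodrigues(np.array(i['rvec'],float))[0]; return K(i),Rm,np.array(i['tvec'],float).ravel(),i
    st=st or bot.get_state(); T=np.eye(4); T[:3,:3]=R.from_euler('xyz',st['tool_rot'],degrees=True).as_matrix(); T[:3,3]=st['position']
    M=np.linalg.inv(T@np.array(i['T_tool_cam'])); return K(i),M[:3,:3],M[:3,3],i
def ray(c,uv):
    k,Rm,t,_=c; d=Rm.T@np.linalg.inv(k)@np.array([uv[0],uv[1],1.]); return -Rm.T@t,d/np.linalg.norm(d)
def onz(c,uv,z):
    o,d=ray(c,uv); return o+d*(z-o[2])/d[2]
def tri(rs):
    A=sum(np.eye(3)-np.outer(d,d) for o,d in rs); b=sum((np.eye(3)-np.outer(d,d))@o for o,d in rs); return np.linalg.solve(A,b)
def proj(c,P):
    k,Rm,t,_=c; p=(Rm@np.array(P,float).T).T+t; p=p@k.T; return p[...,:2]/p[...,2:]
E
python3 - <<'E'
from h import *
print(bot.get_state())
for n in ('scene','side','wrist'):
    im=bot.camera(n); cv2.imwrite(f'pics/a_{n}.png',im); print(n,bot.camera_info(n))
a=cv2.imread('pics/a_scene.png');b=cv2.imread('pics/a_side.png')
for n,im in(('scene',a),('side',b)):
    h=cv2.cvtColor(im,cv2.COLOR_BGR2HSV); m=cv2.inRange(h,(5,140,90),(20,255,255))
    q=cv2.connectedComponentsWithStats(m)
    for s,c in zip(q[2][1:],q[3][1:]):
        if s[4]>30: print(n,s,c)
E
```

```text
pics
{'clock': 0.0, 'joint_positions': array([69.33864644, 21.99143453,  2.51153925, 91.64799451, -1.02472663,
       66.53275518, -2.8593673 ]), 'joint_velocities': array([ 0.05980695, -0.0097094 ,  0.01224934, -0.00214265, -0.06295977,
        0.05845558, -0.01804246]), 'effort': array([ 3.30386329e-04, -4.33456457e+01,  1.02434345e+00, -2.49513406e+01,
        1.05945073e-02,  1.13747822e-02, -3.94061487e-06]), 'position': array([ 168.62132517, -626.80563465,  240.90176584]), 'tool_rot': array([-86.6276949 ,  89.85029611, 108.43471835]), 'force': array([-0.02495834,  0.13038131,  0.12502888]), 'moment': array([0.01237657, 0.00327854, 0.05163568]), 'finger_gap': 85.3702979226043}
scene {'fov_y': 46.62429430601774, 'cx': 308.3228782967125, 'cy': 231.91210869191133, 'rvec': array([ 1.94187681,  1.06150117, -0.54552042]), 'tvec': array([-393.00558959, -153.12854147, 1591.20806943])}
side {'fov_y': 56.07963296760351, 'cx': 316.11854433450725, 'cy': 234.64548242147862, 'rvec': array([ 0.69578282, -2.43649713,  1.37339271]), 'tvec': array([591.44417965, 285.30970979, 595.63847634])}
wrist {'fov_y': 62.410877659304184, 'cx': 324.6682654356195, 'cy': 241.229843592669, 'T_tool_cam': array([[-7.92303857e-04, -3.14470873e-01,  9.49266792e-01,
        -1.31056036e+02],
       [ 9.99999683e-01, -1.79408703e-04,  7.75213881e-04,
         1.01676570e+00],
       [-7.34754618e-05,  9.49267106e-01,  3.14470916e-01,
        -8.14181066e+01],
       [ 0.00000000e+00,  0.00000000e+00,  0.00000000e+00,
         1.00000000e+00]])}
scene [     0    118    640    362 131759] [252.2518234  305.45215887]
side [241 130  19  31 494] [250.21052632 145.17004049]
side [     0    144    640    336 140930] [375.54503654 350.00342723]
```

View pics/a_scene.png

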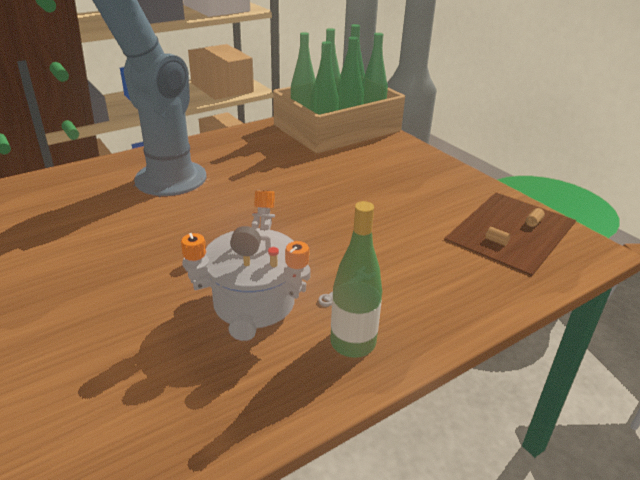

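View pics/a_side.png

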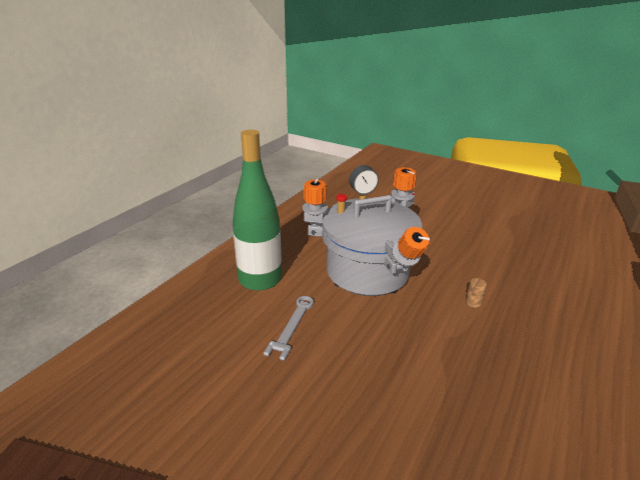

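The open knob is at about (264,200) in the scene view and (413,242) in the side view. The two tight ones pair as (297,254)/(315,192) and (193,246)/(404,180). The bottle and spanner lie on the far side from the robot, and the cork is at (477,293) in the side view.

Run:
```python
from h import *
C={n:cam(n) for n in('scene','side')}; B={}
for n in C:
    im=cv2.imread(f'pics/a_{n}.png'); h=cv2.cvtColor(im,cv2.COLOR_BGR2HSV); m=cv2.inRange(h,(5,225,120),(13,255,255))
    m=cv2.morphologyEx(m,cv2.MORPH_CLOSE,np.ones((3,3)))
    q=cv2.connectedComponentsWithStats(m)
    for s,c in zip(q[2][1:],q[3][1:]):
        if 100<s[4]<3000: print(n,s,c.round(1)); B.setdefault(n,[]).append((s,c))
def near(n,p): return min(B[n],key=lambda b:np.hypot(*(b[1]-p)))[1]
P=[]
for a,b in(((264,200),(413,242)),((297,254),(315,192)),((193,246),(404,180))):
    u,v=near('scene',a),near('side',b); p=tri([ray(C['scene'],u),ray(C['side'],v)]); P.append(p)
    print(p.round(1),proj(C['scene'],p)-u,proj(C['side'],p)-v)
P=np.array(P)
d=P[1,:2]-P[2,:2]; mid=(P[1,:2]+P[2,:2])/2; print('tight dist',np.linalg.norm(d),'expect 187')
out=np.array([d[1],-d[0]])/np.linalg.norm(d)
if out@(P[0,:2]-mid)<0: out=-out
pot=mid+54*out; print('pot',pot,'out',out,np.degrees(np.arctan2(*out[::-1])))
w=P[0,:2]-pot; print('open knob rad',np.linalg.norm(w),np.degrees(np.arctan2(w[1],w[0])), 'reach', np.linalg.norm(P[0,:2]))
print('cork',onz(C['side'],(477,300),10),'bottle',onz(C['side'],(259,270),15),'spanner',onz(C['side'],(291,325),0))
st=bot.get_state(); c=cam('wrist',st);print('open knob in wrist',proj(c,P))
```

```text
Traceback (most recent call last):
KeyError: 'scene'
```

View pics/a_wrist.png

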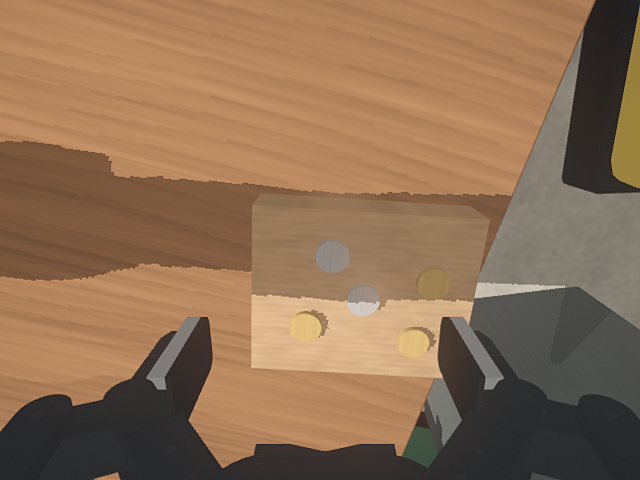

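The wrist view shows only a tray and bench, with no pot. I'll fix the colour threshold.

```bash
cat > m.py <<'E'
from h import *
C={n:cam(n) for n in('scene','side')}; B={}
for n in C:
    im=cv2.imread(f'pics/a_{n}.png'); h=cv2.cvtColor(im,cv2.COLOR_BGR2HSV)
    p=((264,204),(297,251),(190,250)) if n=='scene' else((407,243),(315,195))
    print([h[y,x] for x,y in p])
    m=cv2.inRange(h,(5,195,185),(14,255,255))|(cv2.inRange(h,(5,225,140),(14,255,255)))
    m=cv2.morphologyEx(m,cv2.MORPH_CLOSE,np.ones((3,3)))
    q=cv2.connectedComponentsWithStats(m)
    for s,c in zip(q[2][1:],q[3][1:]):
        if 100<s[4]<3000: print(n,s,c.round(1)); B.setdefault(n,[]).append((s,c))
def near(n,p): return min(B[n],key=lambda b:np.hypot(*(b[1]-p)))[1]
P=[]
for a,b in(((264,200),(413,242)),((297,254),(315,192)),((193,246),(404,180))):
    u,v=near('scene',a),near('side',b); p=tri([ray(C['scene'],u),ray(C['side'],v)]); P.append(p)
    print(p.round(1),proj(C['scene'],p)-u,proj(C['side'],p)-v)
P=np.array(P)
d=P[1,:2]-P[2,:2]; mid=(P[1,:2]+P[2,:2])/2; print('tight dist',np.linalg.norm(d),'expect 187')
out=np.array([d[1],-d[0]])/np.linalg.norm(d)
if out@(P[0,:2]-mid)<0: out=-out
pot=mid+54*out; print('pot',pot,'out',out,np.degrees(np.arctan2(*out[::-1])))
w=P[0,:2]-pot; print('open knob rad',np.linalg.norm(w),np.degrees(np.arctan2(w[1],w[0])), 'reach', np.linalg.norm(P[0,:2]))
print('cork',onz(C['side'],(477,300),10),'bottle',onz(C['side'],(259,270),15),'spanner',onz(C['side'],(291,325),0))
E
python3 m.py
```

```text
[array([ 12, 180, 174], dtype=uint8), array([ 13, 182, 228], dtype=uint8), array([ 12, 190, 168], dtype=uint8)]
scene [181 235  23  13 133] [192.2 241.4]
[array([ 12, 216, 208], dtype=uint8), array([ 12, 216, 233], dtype=uint8)]
side [394 167  22  24 388] [404.3 179.2]
side [304 180  22  24 417] [314.2 192.2]
side [399 227  30  31 508] [412.  241.9]
[ 521.4 -119.4  107.8] [13.55463242  9.93451475] [14.80200082 -9.74617732]
[ 699.2 -135.1  190.8] [45.02567195 25.30397007] [ 35.90411888 -23.34088038]
[ 590.9 -166.   186.2] [2.15980172 1.8075718 ] [ 2.14432622 -1.52470114]
tight dist 112.63358826546201 expect 187
pot [630.24525221 -98.64949053] out [-0.2744852   0.96159133] 105.93133761250819
open knob rad 110.78794072173746 -169.22852476845233 reach 534.8955981629197
cork [402.24981543 -97.32855676  10.        ] bottle [798.99094667  49.15831566  15.        ] spanner [663.78683741 133.87411371   0.        ]
```

```bash
sed -i "s/    m=cv2.inRange.*/    m=cv2.inRange(h,(5,195,185),(14,255,255)) if n=='side' else cv2.inRange(h,(5,172,130),(13,255,255))\n    if n=='scene': z=np.zeros_like(m); z[185:270,170:320]=255; m\&=z/; s/    m=cv2.morphologyEx.*/    cv2.imwrite(f'pics\/m_{n}.png',m)/" m.py; python3 m.py
```

```text
[array([ 12, 180, 174], dtype=uint8), array([ 13, 182, 228], dtype=uint8), array([ 12, 190, 168], dtype=uint8)]
scene [255 191  20  17 267] [263.7 198.9]
scene [181 240  25  20 315] [192.9 251.1]
[array([ 12, 216, 208], dtype=uint8), array([ 12, 216, 233], dtype=uint8)]
side [394 167  22  24 348] [403.6 179.9]
side [304 180  22  24 391] [313.7 192.3]
side [399 227  30  31 477] [412.3 241.7]
[500.4  28.5 172.9] [0.40039376 0.29778374] [ 0.58038745 -0.33710961]
[652.   -4.7 231.5] [24.71536624 13.40711388] [ 26.22200438 -14.20666354]
[ 598.8 -173.4  176.5] [-0.06348844 -0.05240132] [-0.06210398  0.04299163]
tight dist 176.97968308278095 expect 187
pot [573.88015546 -72.80744298] out [-0.95369386  0.30077902] 162.4956012830683
open knob rad 125.1366580574481 125.93410798752649 reach 501.2548619287788
cork [402.24981543 -97.32855676  10.        ] bottle [798.99094667  49.15831566  15.        ] spanner [663.78683741 133.87411371   0.        ]
```

```bash
cat >> m.py <<'E'
print('----')
P[1]=tri([ray(C['scene'],(297,254)),ray(C['side'],(315,192.3))]); P[2]=tri([ray(C['scene'],(192.9,246)),ray(C['side'],(404,179.9))])
print(P.round(1), proj(C['scene'],P[1:]),proj(C['side'],P[1:]))
d=P[1,:2]-P[2,:2]; mid=(P[1,:2]+P[2,:2])/2; out=np.array([d[1],-d[0]])/np.linalg.norm(d)
if out@(P[0,:2]-mid)<0: out=-out
pot=mid+54*out; w=P[0,:2]-pot
print('dist',np.linalg.norm(d),'pot',pot,'out',np.degrees(np.arctan2(*out[::-1])),'knob',np.linalg.norm(w),np.degrees(np.arctan2(w[1],w[0])),'lean',np.arctan2(np.linalg.norm(w)-108,P[0,2]-105))
st=bot.get_state(); print(R.from_euler('xyz',st['tool_rot'],degrees=True).as_matrix().round(2))
E
python3 m.py | sed -n '/----/,$p'
```

```text
----
[[ 500.4   28.5  172.9]
 [ 711.9  -22.9  181.7]
 [ 594.2 -168.7  181.2]] [[297.3970283  254.19232594]
 [193.9587205  246.87935877]] [[315.39179854 192.13930927]
 [405.04547531 179.16725108]]
dist 187.35383465324105 pot [611.06047013 -61.92419335] out 141.0906183364031 knob 142.88245680695445 140.73111575869322 lean 0.47469507769382785
[[-0.    0.26 -0.97]
 [ 0.   -0.97 -0.26]
 [-1.   -0.    0.  ]]
```

Emit:
{"method": "arm_command", "body": {
  "delta_rot": [
    [0,0,0.12],
    [0,0,0.24],
    [0,0,0.36],
    [0,0,0.48],
    [0,0,0.6],
    [0,0,0.72],
    [0,0,0.84],
    [0,0,0.96],
    [0,0,1.08],
    [0,0,1.2],
    [0,0,1.3],
    [0,0,1.3]
  ],
  "translation": [
    [1.5,3,1],
    [3,6,2],
    [5,10,4],
    [6.5,13,5],
    [8,16,6],
    [10,20,7],
    [12,23,8],
    [13,26,9],
    [14.5,29,9],
    [16,32,9],
    [17,34,9],
    [17,34,9]
  ],
  "grip": [1,1,1,1,1,1,1,1,1,1,1,1]
}}

```text
clock: 1.15
position: [341.6, -281.3, 331.3]
tool_rot: [-131.6, 89.9, 138.7]
force: [-0.4, -0.0, 0.3]
finger_gap: 85.5
```

```bash
cat > plan.py <<'E'
from h import *
def frame(out_deg,lean,yoff=0):
    o=np.array([np.cos(np.radians(out_deg)),np.sin(np.radians(out_deg)),0]); a=np.cos(lean)*np.array([0,0,1.])+np.sin(lean)*o
    t=np.array([o[1],-o[0],0]); x=-a; y=t*1.0; z=np.cross(x,y); M=np.c_[x,y,z]
    return o,a,R.from_rotvec(a*yoff)*R.from_matrix(M)
def delta(p,Rt):
    st=bot.get_state(); R0=R.from_euler('xyz',st['tool_rot'],degrees=True)
    print('trans cm',((np.array(p)-st['position'])/10).round(2),'rotvec',(Rt*R0.inv()).as_rotvec().round(3),'pos',st['position'].round(1),'j',st['joint_positions'].round(0),'t',round(st['clock'],2))
E
python3 - <<'E'
from plan import *
o,a,Rt=frame(141,0.475)
pin=np.array([611-108*.777,-62+108*.629,105]); print(pin,a,Rt.as_matrix().round(2))
delta(pin+(94+80)*a,Rt)
E
```

```text
[527.084   5.932 105.   ] [-0.35541873  0.28781241  0.88929272] [[ 0.36  0.63  0.69]
 [-0.29  0.78 -0.56]
 [-0.89 -0.    0.46]]
trans cm [12.36 33.73 -7.15] rotvec [-0.443 -0.214  0.868] pos [ 341.6 -281.3  331.3] j [ 54.  -4. -18. 111.  -1.  73.  36.] t 1.15
```

Emit:
{"method": "arm_command", "body": {
  "delta_rot": [
    [-0.04,-0.02,0.08],
    [-0.08,-0.04,0.16],
    [-0.12,-0.06,0.24],
    [-0.17,-0.08,0.34],
    [-0.22,-0.1,0.43],
    [-0.27,-0.13,0.52],
    [-0.32,-0.15,0.62],
    [-0.36,-0.17,0.7],
    [-0.41,-0.2,0.8],
    [-0.443,-0.214,0.868],
    [-0.443,-0.214,0.868],
    [-0.443,-0.214,0.868]
  ],
  "translation": [
    [1,3.5,-0.3],
    [2.3,7,-1],
    [3.5,10,-1.5],
    [5,14,-2],
    [6,17,-3],
    [7.4,20,-4],
    [8.6,23.5,-5],
    [10,27,-5.7],
    [11.1,30.4,-6.4],
    [12,33,-7],
    [12.36,33.73,-7.15],
    [12.36,33.73,-7.15]
  ],
  "grip": [1,1,1,1,1,1,1,1,1,1,1,1]
}}

```text
clock: 2.15
position: [465.4, 59.0, 259.4]
tool_rot: [0.1, 62.8, -38.6]
force: [-0.2, -0.6, -0.7]
finger_gap: 85.6
```

Run:
```python
from plan import *
o,a,Rt=frame(141,0.475)
pin=np.array([527.1,5.9,105]); delta(pin+(94+80)*a,Rt)
st=bot.get_state(); im=bot.camera('wrist'); cv2.imwrite('pics/b.png',im); c=cam('wrist',st)
print(proj(c,np.array([pin+94*a,pin+60*a,pin+41*a,pin])).round(0), st['force'],st['moment'])
```

```text
trans cm [-0.01 -0.3   0.03] rotvec [-0.001 -0.    -0.005] pos [465.4  59.  259.4] j [ 36.  -8. -59. 124.  22.  49.  14.] t 2.15
[[320. 261.]
 [321. 242.]
 [321. 233.]
 [321. 218.]] [-0.18831591 -0.58793227 -0.65861809] [ 0.24895226  0.37329041 -0.03059492]
```

View pics/b.png

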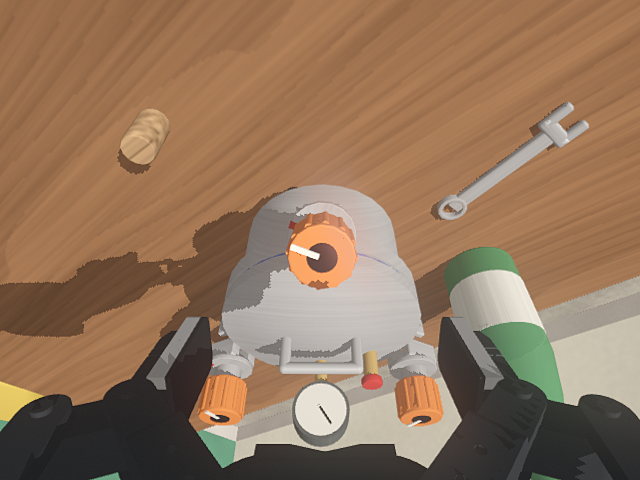

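The wrist view shows the open knob's top face centred at about (321,257), against a predicted (320,261). That is about 2 mm further out, so the lean is about 0.50. The white line points left, with the red mark next to it at (292,226).

Run:
```python
from plan import *
pin=np.array([527.1,5.9,105])
o,a,Rt=frame(141,0.5); delta(pin+110*a,Rt); delta(pin+73*a,Rt)
```

```text
trans cm [ 2.1  -1.75 -5.79] rotvec [-0.016 -0.02  -0.001] pos [465.1  56.6 259.5] j [ 36.  -8. -59. 124.  22.  49.  14.] t 2.2
trans cm [ 3.48 -2.87 -9.04] rotvec [-0.016 -0.02  -0.001] pos [465.1  56.6 259.5] j [ 36.  -8. -59. 124.  22.  49.  14.] t 2.2
```

Emit:
{"method": "arm_command", "body": {
  "delta_rot": [
    [-0.016,-0.02,0],
    [-0.016,-0.02,0],
    [-0.016,-0.02,0],
    [-0.016,-0.02,0],
    [-0.016,-0.02,0],
    [-0.016,-0.02,0],
    [-0.016,-0.02,0],
    [-0.016,-0.02,0],
    [-0.016,-0.02,0],
    [-0.016,-0.02,0],
    [-0.016,-0.02,0],
    [-0.016,-0.02,0]
  ],
  "translation": [
    [0.7,-0.5,-2],
    [1.4,-1.1,-4],
    [2.1,-1.75,-5.8],
    [2.5,-2.1,-6.8],
    [2.9,-2.4,-7.6],
    [3.2,-2.7,-8.4],
    [3.48,-2.87,-9],
    [3.48,-2.87,-9.04],
    [3.48,-2.87,-9.04],
    [3.48,-2.87,-9.04],
    [3.48,-2.87,-9.04],
    [3.48,-2.87,-9.04]
  ],
  "grip": [0.8,0.8,0.8,0.8,0.8,0.8,0.8,0.8,0.75,0.7,0.65,0.65],
  "newtons": 22
}}

```text
clock: 3.2
position: [500.2, 27.7, 169.8]
tool_rot: [0.0, 61.3, -38.9]
force: [0.0, 0.2, -0.1]
finger_gap: 55.6
```

Run:
```python
from plan import *
st=bot.get_state(); im=bot.camera('wrist'); cv2.imwrite('pics/c.png',im); print(st['force'],st['moment'],st['finger_gap'])
cv2.imwrite('pics/c2.png',np.hstack([im[150:480,100:540]]))
pin=np.array([527.1,5.9,105]);o,a,Rt=frame(141,0.5);delta(pin+73*a,Rt)
```

```text
[ 0.02853376  0.20701788 -0.12877921] [ 0.29917405  0.41940285 -0.04392998] 55.555599353386405
trans cm [-0.03  0.01 -0.06] rotvec [ 0.001  0.001 -0.001] pos [500.2  27.9 169.7] j [ 35.  10. -61. 127.  51.  46. -10.] t 3.25
```

View pics/c2.png

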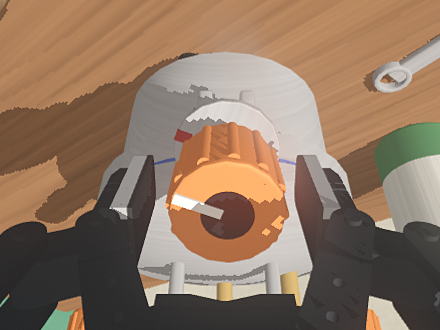

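The knob sits centred between the pads (knob at x≈228 in the crop, gap centre ≈225). I'll close on it.

Emit:
{"method": "arm_command", "body": {
  "delta_rot": [
    [0,0,0],
    [0,0,0],
    [0,0,0],
    [0,0,0],
    [0,0,0]
  ],
  "translation": [
    [0,0,0],
    [0,0,0],
    [0,0,0],
    [0,0,0],
    [0,0,0]
  ],
  "grip": [0.35,0.35,0.35,0.35,0.35],
  "newtons": 22
}}

```text
clock: 3.67
position: [500.6, 28.3, 170.3]
tool_rot: [0.1, 61.2, -38.8]
force: [-1.6, 1.6, 5.0]
finger_gap: 39.6
```

Run:
```python
from plan import *
st=bot.get_state(); print(st['force'],st['moment'],st['finger_gap'])
pin=np.array([527.1,5.9,105])
st=bot.get_state(); q=st['position']-pin; o=np.array([-.777,.629,0]); print('measured lean of tcp', np.arctan2(q@o,q[2]), np.linalg.norm(q), 'side', q@np.array([.629,.777,0]))
for L in (0.4,0.3,0.2,0.1,0,-0.03):
    o,a,Rt=frame(141,L);print(L);delta(pin+np.linalg.norm(q)*a,Rt)
```

```text
[-1.59987808  1.62833934  4.95964997] [ 0.19653173  0.40148467 -0.13011065] 39.64745282812075
measured lean of tcp 0.48854077490416403 73.9347790831059 side 0.7506617913275676
0.4
trans cm [ 0.41 -0.43  0.28] rotvec [ 0.064  0.08  -0.002] pos [500.6  28.3 170.3] j [ 35.  10. -61. 127.  51.  46. -10.] t 3.67
0.3
trans cm [ 0.95 -0.87  0.54] rotvec [ 0.126  0.157 -0.002] pos [500.6  28.3 170.3] j [ 35.  10. -61. 127.  51.  46. -10.] t 3.67
0.2
trans cm [ 1.51 -1.32  0.72] rotvec [ 0.189  0.235 -0.002] pos [500.6  28.3 170.3] j [ 35.  10. -61. 127.  51.  46. -10.] t 3.67
0.1
trans cm [ 2.08 -1.78  0.83] rotvec [ 0.252  0.313 -0.002] pos [500.6  28.3 170.3] j [ 35.  10. -61. 127.  51.  46. -10.] t 3.67
0
trans cm [ 2.65 -2.24  0.87] rotvec [ 0.315  0.391 -0.002] pos [500.6  28.3 170.3] j [ 35.  10. -61. 127.  51.  46. -10.] t 3.67
-0.03
trans cm [ 2.82 -2.38  0.86] rotvec [ 0.334  0.414 -0.002] pos [500.6  28.3 170.3] j [ 35.  10. -61. 127.  51.  46. -10.] t 3.67
```

Emit:
{"method": "arm_command", "body": {
  "delta_rot": [
    [0.03,0.04,0],
    [0.064,0.08,0],
    [0.095,0.118,0],
    [0.126,0.157,0],
    [0.158,0.196,0],
    [0.189,0.235,0],
    [0.22,0.274,0],
    [0.252,0.313,0],
    [0.252,0.313,0]
  ],
  "translation": [
    [0.2,-0.2,0.14],
    [0.41,-0.43,0.28],
    [0.68,-0.65,0.41],
    [0.95,-0.87,0.54],
    [1.23,-1.1,0.63],
    [1.51,-1.32,0.72],
    [1.8,-1.55,0.78],
    [2.08,-1.78,0.83],
    [2.08,-1.78,0.83]
  ],
  "grip": [0.35,0.35,0.35,0.35,0.35,0.35,0.35,0.35,0.35]
}}

```text
clock: 4.42
position: [523.1, 10.0, 179.5]
tool_rot: [1.6, 84.5, -37.5]
force: [-2.8, 0.1, 9.5]
finger_gap: 39.1
```

```bash
cat > chk.py <<'E'
from plan import *
import sys
pin=np.array([527.1,5.9,105])
st=bot.get_state(); q=st['position']-pin; o=np.array([-.777,.629,0]); print('F',st['force'].round(1),'out',(st['force']@o).round(1),'M',st['moment'].round(3),'gap',st['finger_gap'].round(1),'lean',np.arctan2(q@o,q[2]), np.linalg.norm(q), 'side', q@np.array([.629,.777,0]))
for L in map(float,sys.argv[1:]):
    o,a,Rt=frame(141,L);print(L);delta(pin+73.9*a,Rt)
E
python3 chk.py 0 -0.03
```

```text
Traceback (most recent call last):
  File "chk.py", line 4, in <module>
    st=bot.get_state(); q=st['position']-pin; o=np.array([-.777,.629,0]); print('F',st['force'].round(1),'out',(st['force']@o).round(1),'M',st['moment'].round(3),'gap',st['finger_gap'].round(1),'lean',np.arctan2(q@o,q[2]), np.linalg.norm(q), 'side', q@np.array([.629,.777,0]))
                                                                                                                                                                        ^^^^^^^^^^^^^^^^^^^^^^
AttributeError: 'float' object has no attribute 'round'
```

```bash
sed -i "s/st\['finger_gap'\].round(1)/st['finger_gap']/" chk.py; python3 chk.py 0 -0.03
```

```text
F [-2.8  0.1  9.5] out 2.3 M [-0.195  0.439  0.091] gap 39.12212203374901 lean 0.07681204954494074 74.74413614538898 side 0.6826656336981557
0.0
trans cm [ 0.4  -0.41 -0.06] rotvec [0.059 0.077 0.002] pos [523.1  10.  179.5] j [ 48.  21. -64. 113.  28.  57.  21.] t 4.42
-0.03
trans cm [ 0.58 -0.55 -0.07] rotvec [0.078 0.1   0.002] pos [523.1  10.  179.5] j [ 48.  21. -64. 113.  28.  57.  21.] t 4.42
```

Emit:
{"method": "arm_command", "body": {
  "delta_rot": [
    [0.02,0.025,0],
    [0.04,0.05,0],
    [0.059,0.077,0],
    [0.059,0.077,0]
  ],
  "translation": [
    [0.14,-0.13,0.03],
    [0.28,-0.26,0.05],
    [0.42,-0.38,0.06],
    [0.42,-0.38,0.06]
  ],
  "grip": [0.35,0.35,0.35,0.35]
}}

```text
clock: 4.75
position: [528.2, 5.8, 180.1]
tool_rot: [151.2, 89.8, 111.9]
force: [0.6, 0.3, 3.1]
finger_gap: 39.4
```

```bash
python3 chk.py 0
```

```text
F [0.6 0.3 3.1] out -0.3 M [-0.083 -0.032  0.082] gap 39.436148918536716 lean -0.012598792522224836 75.1015220039937 side 0.6435825984177169
0.0
trans cm [-0.11  0.01 -0.12] rotvec [-0.003 -0.001  0.004] pos [528.2   5.8 180.1] j [ 48.  26. -64. 109.  26.  61.  25.] t 4.75
```

Emit:
{"method": "arm_command", "body": {
  "delta_rot": [
    [0.012,0.016,0],
    [0.025,0.03,0],
    [0.025,0.03,0]
  ],
  "translation": [
    [0.12,-0.09,0],
    [0.23,-0.19,0],
    [0.23,-0.19,0]
  ],
  "grip": [0.35,0.35,0.35]
}}

```text
clock: 5.0
position: [530.0, 4.4, 180.1]
tool_rot: [177.9, 87.4, 138.6]
force: [-3.6, 1.7, 4.3]
finger_gap: 39.5
```

```bash
python3 chk.py 0
python3 - <<'E'
from h import *
im=np.hstack([cv2.resize(bot.camera('scene')[160:320,160:330],None,fx=2.2,fy=2.2,interpolation=2),cv2.resize(bot.camera('side')[150:310,300:470],None,fx=2.2,fy=2.2,interpolation=2)]); cv2.imwrite('pics/d.png',im); print(im.shape)
E
```

```text
F [-3.6  1.7  4.3] out 3.9 M [0.216 0.516 0.062] gap 39.515775935032565 lean -0.04235977306106852 75.15319107424332 side 0.6388870634188165
0.0
trans cm [-0.29  0.15 -0.12] rotvec [-0.03  -0.034  0.005] pos [530.    4.4 180.1] j [ 48.  27. -63. 108.  25.  63.  26.] t 5.0
(352, 748, 3)
```

View pics/d.png

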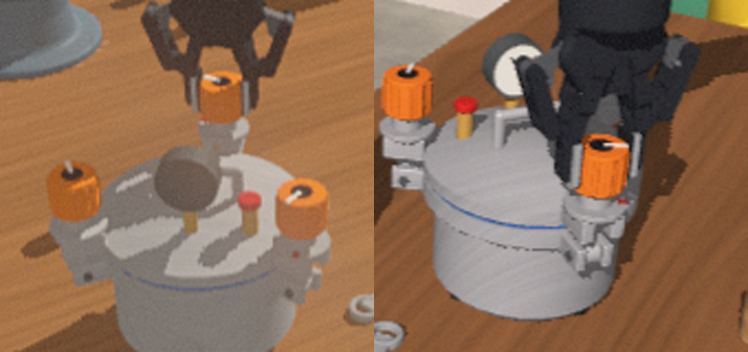

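The bolt now looks upright in both views. I'll check for the firm stop with another small push.

Emit:
{"method": "arm_command", "body": {
  "delta_rot": [
    [-0.01,-0.012,0],
    [-0.02,-0.025,0],
    [-0.02,-0.025,0]
  ],
  "translation": [
    [0.08,-0.06,0],
    [0.16,-0.13,0],
    [0.16,-0.13,0]
  ],
  "grip": [0.35,0.35,0.35]
}}

```text
clock: 5.35
position: [529.9, 4.5, 180.0]
tool_rot: [179.3, 89.2, 140.1]
force: [-3.5, 2.3, 4.0]
finger_gap: 39.2
```

```bash
python3 chk.py 0
```

```text
F [-3.5  2.3  4. ] out 4.2 M [ 0.643  0.926 -0.003] gap 39.15205616718964 lean -0.04127893787539781 75.10723390258867 side 0.663994705224604
0.0
trans cm [-0.28  0.14 -0.11] rotvec [-0.009 -0.01   0.003] pos [529.9   4.5 180. ] j [ 48.  26. -63. 109.  26.  62.  25.] t 5.35
```

Emit:
{"method": "arm_command", "body": {
  "delta_rot": [
    [0,0,0],
    [0,0,0],
    [0,0,0]
  ],
  "translation": [
    [0.12,-0.1,0],
    [0.24,-0.19,0],
    [0.24,-0.19,0]
  ],
  "grip": [0.35,0.35,0.35]
}}

```text
clock: 5.6
position: [530.1, 4.5, 180.0]
tool_rot: [-174.5, 88.9, 146.4]
force: [-6.6, 3.5, 7.9]
finger_gap: 39.3
```

```bash
python3 chk.py 0
```

```text
F [-6.6  3.5  7.9] out 7.3 M [ 0.683  1.371 -0.051] gap 39.301653803560164 lean -0.04300956155565673 75.05799665044525 side 0.7493921105022612
0.0
trans cm [-0.3   0.14 -0.11] rotvec [-0.01  -0.016  0.002] pos [530.1   4.5 180. ] j [ 48.  26. -63. 109.  26.  62.  25.] t 5.6
```

The TCP holds at (530, 4.5) while the force climbs, so this is the firm stop. I'll release, straighten up and read the force zero before gripping to turn.

Emit:
{"method": "arm_command", "body": {
  "delta_rot": [
    [0,0,0],
    [0,0,0],
    [-0.01,-0.016,0],
    [-0.01,-0.016,0],
    [-0.01,-0.016,0]
  ],
  "translation": [
    [0,0,0],
    [0,0,0],
    [0,0,0],
    [0,0,0],
    [0,0,0]
  ],
  "grip": [0.62,0.62,0.62,0.62,0.62]
}}

```text
clock: 6.02
position: [529.9, 4.1, 179.8]
tool_rot: [9.7, 90.0, -29.4]
force: [0.4, -0.9, 0.5]
finger_gap: 52.6
```

```bash
python3 chk.py 0
python3 - <<'E'
from h import *
im=bot.camera('wrist')[100:480,100:540]; cv2.imwrite('pics/e.png',im)
E
```

```text
F [ 0.4 -0.9  0.5] out -0.8 M [ 0.006 -0.014 -0.03 ] gap 52.6132908194155 lean -0.04471484046637678 74.87548869951371 side 0.3850692769476922
0.0
trans cm [-0.28  0.18 -0.09] rotvec [0.    0.001 0.002] pos [529.9   4.1 179.8] j [ 48.  26. -63. 109.  26.  61.  25.] t 6.02
```

View pics/e.png

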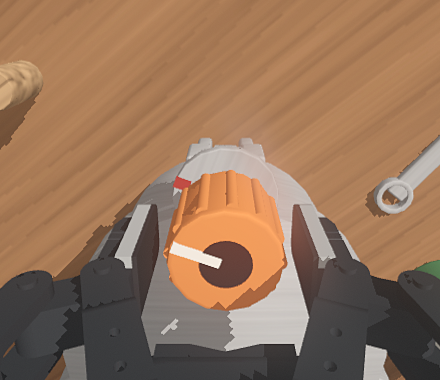

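Run:
```python
from h import *
st=bot.get_state(); c=cam('wrist',st)
im=cv2.imread('pics/e.png'); h=cv2.cvtColor(im,cv2.COLOR_BGR2HSV)
m=cv2.inRange(h,(0,100,150),(20,255,255)); m[:208]=0; m[:,:150]=0; m[:,300:]=0
m=cv2.morphologyEx(m,cv2.MORPH_OPEN,np.ones((3,3))); pts=cv2.findNonZero(m); x,y,w,hh=cv2.boundingRect(pts); print(x,y,w,hh)
for uv in((326,362),(100+x+w/2,100+y+hh-w*.42)): print(onz(c,uv,199),st['position'])
f=c[0][0,0]; p=(c[1]@np.array([530,4.5,199])+c[2]); print('expected px width',41*f/p[2],'proj',proj(c,np.array([530,4.5,199])))
```

```text
163 208 124 103
[529.96780843   4.50324534 199.        ] [530.08744403   4.07290812 179.88597014]
[528.83231626   4.99912069 199.        ] [530.08744403   4.07290812 179.88597014]
expected px width 123.73851092162491 proj [326.05360815 362.06951354]
```

The knob axis is at (530, 4.5), in line with the tool. I'll grip and make the first 0.4 rad, since the collar can't meet the lid before 0.5.

Emit:
{"method": "arm_command", "body": {
  "delta_rot": [
    [0,0,0],
    [0,0,0],
    [0,0,0],
    [0,0,-0.06],
    [0,0,-0.12],
    [0,0,-0.18],
    [0,0,-0.24],
    [0,0,-0.3],
    [0,0,-0.35],
    [0,0,-0.4],
    [0,0,-0.4]
  ],
  "translation": [
    [0,0.04,0],
    [0,0.04,0],
    [0,0.04,0],
    [0,0.04,0],
    [0,0.04,0],
    [0,0.04,0],
    [0,0.04,0],
    [0,0.04,0],
    [0,0.04,0],
    [0,0.04,0],
    [0,0.04,0]
  ],
  "grip": [0.35,0.35,0.35,0.35,0.35,0.35,0.35,0.35,0.35,0.35,0.35],
  "newtons": 28
}}

```text
clock: 6.98
position: [530.0, 4.0, 180.0]
tool_rot: [-18.3, 89.9, -80.4]
force: [-0.7, -0.8, 1.7]
finger_gap: 39.2
```

```bash
cat > t.py <<'E'
from h import *
st=bot.get_state(); M=R.from_euler('xyz',st['tool_rot'],degrees=True).as_matrix(); y=M[:,1]
print('yaw %.3f rad'%np.arctan2(y[1],y[0]),'tilt',M[:2,0].round(3),'pos',st['position'].round(1),'F',st['force'].round(1),'M',st['moment'].round(3),'e7',st['effort'][6],'gap',st['finger_gap'],'j7',st['joint_positions'][6].round(1),'t',st['clock'])
E
python3 t.py
```

```text
yaw 0.487 rad tilt [ 0.    -0.001] pos [530.   4. 180.] F [-0.7 -0.8  1.7] M [-0.187  0.182 -0.108] e7 -0.08443710627034307 gap 39.235878104458905 j7 4.4 t 6.9833
```

Emit:
{"method": "arm_command", "body": {
  "delta_rot": [
    [0,0,-0.05],
    [0,0,-0.1],
    [0,0,-0.1]
  ],
  "translation": [
    [0,0,0],
    [0,0,0],
    [0,0,0]
  ],
  "grip": [0.35,0.35,0.35]
}}

```text
clock: 7.23
position: [529.9, 4.0, 180.0]
tool_rot: [-29.2, 89.9, -97.0]
force: [-1.0, -0.5, 2.0]
finger_gap: 39.3
```

```bash
python3 t.py
python3 - <<'E'
from h import *
im=bot.camera('wrist')[100:480,100:540]; cv2.imwrite('pics/f.png',im)
E
```

```text
yaw 0.387 rad tilt [-0.    -0.002] pos [529.9   4.  180. ] F [-1.  -0.5  2. ] M [-0.131  0.113 -0.091] e7 -0.0855143484659493 gap 39.289226326879884 j7 -0.7 t 7.2333
```

View pics/f.png

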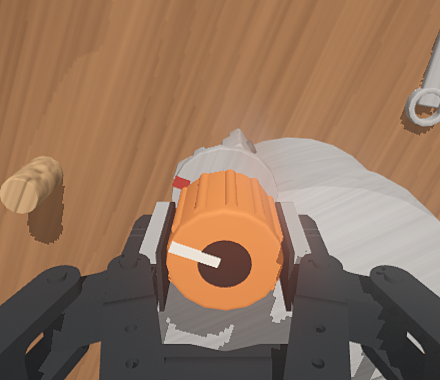

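The line, the mark and the knob all turn with the hand, so there is no slip yet: line at (195,252) and red mark at (181,183) in the crop. I'll track the mark-to-line angle from the images alongside torque.

```bash
cat >> t.py <<'E'
c=cam('wrist',st); im=bot.camera('wrist'); h=cv2.cvtColor(im,cv2.COLOR_BGR2HSV)
ax=np.array([530,4.5])
def comp(m,lo,hi):
    q=cv2.connectedComponentsWithStats(m); return [(s[4],p) for s,p in zip(q[2][1:],q[3][1:]) if lo<s[4]<hi]
r=cv2.inRange(h,(0,150,70),(4,255,255))|cv2.inRange(h,(170,150,70),(180,255,255)); r[:240]=0; r[330:]=0; r[:,:240]=0; r[:,400:]=0
B=cv2.inRange(im,(165,165,165),(255,255,255)); k=np.zeros_like(B); cv2.circle(k,(325,362),55,255,-1); B&=k
A={}
for n,m,z,lo in(('red',r,151,15),('white',B,199,100)):
    for a,p in sorted(comp(m,lo,3000),key=lambda t:-t[0])[:2]:
        P=onz(c,p,z)[:2]-ax; g=np.arctan2(P[1],P[0]); A.setdefault(n,g); print(n,a,p.round(1),'r %.1f ang %.3f'%(np.hypot(*P),g))
if len(A)==2: print('SLIP %.3f'%((A['red']-A['white']+np.pi)%(2*np.pi)-np.pi))
E
python3 t.py; sed -i 's/print(n,a,p.*/pass/; ' t.py
```

```text
yaw 0.388 rad tilt [-0.    -0.002] pos [529.9   4.  180. ] F [-0.5 -0.4  1.5] M [-0.106  0.15  -0.159] e7 0.07413626415655017 gap 39.19785107182933 j7 -0.7 t 7.2833
red 141 [280.4 282.3] r 20.6 ang -3.098
white 535 [294.6 354.7] r 10.1 ang -3.026
SLIP -0.072
```

Emit:
{"method": "arm_command", "body": {
  "delta_rot": [
    [0,0,-0.05],
    [0,0,-0.1],
    [0,0,-0.1]
  ],
  "translation": [
    [0,0,0],
    [0,0,0],
    [0,0,0]
  ],
  "grip": [0.35,0.35,0.35]
}}

```text
clock: 7.58
position: [529.8, 3.9, 180.0]
tool_rot: [-35.9, 89.9, -109.3]
force: [-1.6, -0.2, 1.1]
finger_gap: 39.3
```

```bash
python3 t.py
```

```text
yaw 0.289 rad tilt [-0.001 -0.002] pos [529.8   3.9 180. ] F [-1.6 -0.2  1.1] M [-0.135  0.172  0.008] e7 -0.21456395275890827 gap 39.25700790650973 j7 -5.8 t 7.5833
SLIP -0.043
```

Emit:
{"method": "arm_command", "body": {
  "delta_rot": [
    [0,0,-0.05],
    [0,0,-0.1],
    [0,0,-0.14],
    [0,0,-0.14]
  ],
  "translation": [
    [0,0.05,0],
    [0,0.05,0],
    [0,0.05,0],
    [0,0.05,0]
  ],
  "grip": [0.35,0.35,0.35,0.35]
}}

```text
clock: 7.97
position: [529.7, 4.0, 180.0]
tool_rot: [-32.9, 89.8, -114.2]
force: [-1.7, -2.1, 1.9]
finger_gap: 38.9
```

```bash
python3 t.py
```

```text
yaw 0.152 rad tilt [-0.001 -0.003] pos [529.7   4.  180. ] F [-1.7 -2.1  1.9] M [-0.288  0.265  0.139] e7 -0.38338959217071533 gap 38.94931671771892 j7 -12.9 t 7.9667
SLIP 0.089
```

Emit:
{"method": "arm_command", "body": {
  "delta_rot": [
    [0,0,-0.05],
    [0,0,-0.1],
    [0,0,-0.1]
  ],
  "translation": [
    [0,0,0],
    [0,0,0],
    [0,0,0]
  ],
  "grip": [0.35,0.35,0.35]
}}

```text
clock: 8.27
position: [529.6, 3.9, 180.0]
tool_rot: [-46.0, 89.8, -133.0]
force: [-1.9, -1.2, 1.6]
finger_gap: 39.1
```

```bash
python3 t.py
```

```text
yaw 0.052 rad tilt [-0.002 -0.002] pos [529.6   3.9 180. ] F [-1.9 -1.2  1.6] M [-0.19   0.268 -0.144] e7 -0.0949693308211863 gap 39.089269561207935 j7 -18.1 t 8.2667
SLIP 0.214
```

The image slip has gone from −0.06 to 0.21, a true slip of about 0.27. Torque rose by about 0.24 N m and has fallen back, so the clutch has clicked. A small extra turn will seat it safely between 0.25 and 0.45.

Emit:
{"method": "arm_command", "body": {
  "delta_rot": [
    [0,0,-0.04],
    [0,0,-0.08],
    [0,0,-0.08]
  ],
  "translation": [
    [0,0,0],
    [0,0,0],
    [0,0,0]
  ],
  "grip": [0.35,0.35,0.35]
}}

```text
clock: 8.57
position: [529.6, 3.9, 180.0]
tool_rot: [-53.1, 89.8, -144.6]
force: [-1.5, -1.4, 2.4]
finger_gap: 39.3
```

```bash
python3 t.py
```

```text
yaw -0.026 rad tilt [-0.002 -0.002] pos [529.6   3.9 180. ] F [-1.5 -1.4  2.4] M [-0.104  0.309 -0.179] e7 -0.061900627333670855 gap 39.3433782909863 j7 -22.1 t 8.5667
SLIP 0.296
```

Emit:
{"method": "arm_command", "body": {
  "delta_rot": [
    [0,0,0],
    [0,0,0],
    [0,0,0],
    [0,0,0],
    [0,0,0],
    [0,0,0],
    [0,0,0],
    [0,0,0],
    [0,0,0],
    [0,0,0],
    [0,0,0],
    [0,0,0]
  ],
  "translation": [
    [0,0.04,0],
    [0,0.04,0],
    [0,0.04,0],
    [0,0.04,0],
    [0,0.04,1],
    [0,0.04,2.5],
    [0,0.04,4.5],
    [0,0.04,6.5],
    [-2,0.04,9],
    [-4,0.04,11],
    [-5,0.04,12],
    [-5,0.04,12]
  ],
  "grip": [0.6,0.6,0.6,0.6,0.6,0.6,0.6,0.6,0.6,0.6,0.6,0.6]
}}

```text
clock: 9.62
position: [479.9, 5.1, 303.2]
tool_rot: [27.1, 89.7, -64.3]
force: [0.4, 0.9, -0.2]
finger_gap: 51.3
```

```bash
python3 t.py|head -1
python3 - <<'E'
from h import *
a=cv2.resize(bot.camera('scene')[160:320,160:330],None,fx=1.7,fy=1.7);b=cv2.resize(bot.camera('side')[150:310,300:470],None,fx=1.7,fy=1.7)
w=bot.camera('wrist')[60:460,100:540]; w=cv2.resize(w,None,fx=.75,fy=.75)
t=np.hstack([a,b]); o=np.zeros((t.shape[0]+w.shape[0],t.shape[1],3),np.uint8); o[:t.shape[0]]=t; o[t.shape[0]:,:w.shape[1]]=w; cv2.imwrite('pics/g.png',o)
E
```

```text
yaw -0.024 rad tilt [ 0.003 -0.005] pos [479.9   5.1 303.2] F [ 0.4  0.9 -0.2] M [ 0.042 -0.024 -0.037] e7 0.20514174364507198 gap 51.33272915057653 j7 -9.6 t 9.6167
```

View pics/g.png

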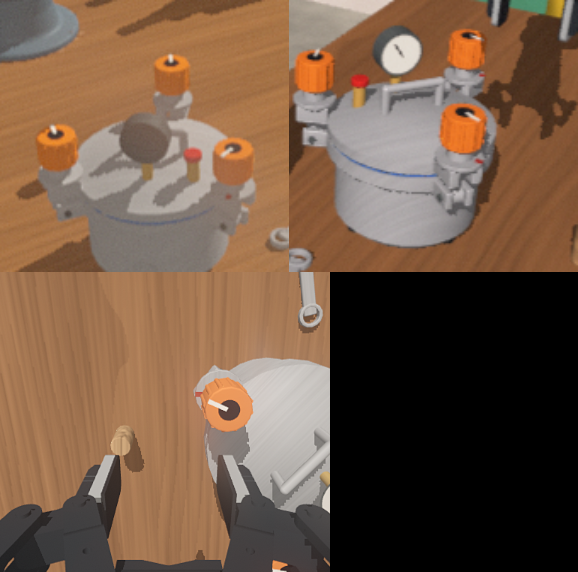

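The bolt stands upright like the other two. The red mark is visibly offset from the white line, and the cork and spanner have not moved. I'll do a last numeric check and hand in if it holds.

Run:
```python
from h import *
st=bot.get_state(); c=cam('wrist',st); im=bot.camera('wrist'); h=cv2.cvtColor(im,cv2.COLOR_BGR2HSV)
k=cv2.inRange(h,(0,60,15),(14,255,85)); 
q=cv2.connectedComponentsWithStats(k); p=min((p for s,p in zip(q[2][1:],q[3][1:]) if s[4]>100),key=lambda p:np.hypot(*(p-(405,244))))
t=onz(c,p,199); print('hub px',p.round(1),'at',t.round(1),'vs home (530,4.5)')
if np.hypot(*(t[:2]-(530,4.5)))<4: bot.finish_job(); print('finished')
```

```text
hub px [395.6 357.7] at [526.7 -77.9 199. ] vs home (530,4.5)
```

Run:
```python
from h import *
c=cam('wrist'); t=onz(c,(405.5,244),199); print(t.round(1))
if np.hypot(*(t[:2]-(530,4.5)))<4: bot.finish_job(); print('finished')
```

```text
[529.9   4.3 199. ]
the job is handed in; nothing more can be done
finished
```

The bolt is upright against its firm stop and the knob has been tightened through one click. I then let go, backed off and handed the job in at about 10 s on the robot's clock.

- **Bolt:** I gripped the leaning knob (lean about 0.5 rad) at 22 N and swung it up along its arc until it met the stop. There the position held while the push rose to about 7 N.
- **Knob:** I regripped at 28 N and turned it clockwise about 0.9 rad in one hold, so no further regrips were needed.
- **Click:** The torque rose about 0.24 N m and fell back. The white line ended about 0.35 rad past the red mark, between the end of the first click (0.25) and the start of the second (0.45). The torque readings were noisy (±0.1 N m), so I relied mainly on the mark-to-line angle.
- **Last checks:** After release the knob top measured at (529.9, 4.3), against (530, 4.5) at the stop. The gripper read under 1 N and was clear of everything. The cork and spanner looked undisturbed; the bottle was out of frame in the last pictures, but nothing went near it.
- **Failed check:** My automatic search for the knob's dark centre picked the wrong spot, so I used its pixel position from the picture instead.

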